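# Swap the rinse baskets onto their own drip stands

### The job

The shallow wire basket is hanging on the tall drip stand, where the deep one belongs. Hang the shallow basket by its handle on the hook of the low stand and the deep basket by its handle on the hook of the tall stand, each with its handle bar about centred in the hook and square across it, hanging straight and still. Do not shift or knock over anything else on the bench.

Things in the scene. Friction and masses are not known exactly. Their poses are not given: they have to be found in the camera images.
- shallow_basket: steel wire basket, 70 (x) x 100 (y) mm, tub 40 mm deep, 130 mm high over the handle; at the start it hangs on the tall stand. Origin at the centre of its underside, z up; half a turn looks the same. Mass 0.11 to 0.23 kg.
- shallow_basket_grip (a point): centre of the shallow basket's grip bar, 125 mm above its underside. Bar black, 10 x 10 mm in section, 84 mm long along y. The handle is rigid and does not fold: 6 mm steel wires rise at y = -48.5 and +48.5 mm from the basket's short sides to the bar's ends; the space below the bar is open down to the rim.
- deep_basket: steel wire basket, 70 (x) x 100 (y) mm, tub 90 mm deep, 175 mm high over the handle; at the start it stands on the bench. Origin at the centre of its underside, z up; half a turn looks the same. Mass 0.15 to 0.31 kg.
- deep_basket_grip (a point): centre of the deep basket's grip bar, 170 mm above its underside. Bar black, 10 x 10 mm in section, 84 mm long along y. The handle is rigid and does not fold: 6 mm steel wires rise at y = -48.5 and +48.5 mm from the basket's short sides to the bar's ends; the space below the bar is open down to the rim.
- tall_stand: the taller of two drip stands, each with one upturned hook; seat rod's centreline 225 mm above the bench. Fixed. White drip base x -65 to 85, y -65 to 65, 12 mm high; 14 mm post at x = 68, up to 22 mm above the rod's centreline in the seat. Origin on the bench straight below the seat, z up; the hook's open end points to the stand's -x.
- tall_stand_seat (a point): where a grip bar's centre lies when seated in the tall stand's hook, 234 mm above the bench (bar along the stand's y). It is 9 mm above the centreline of the hook's 8 mm rod, which is level from x = -10 to +10 mm, then turns up to a tip at x = -30 mm whose top is 28 mm above that centreline, and rises on the +x side and runs back to the post's top, 18 mm above it.
- low_stand: the lower of two drip stands, each with one upturned hook; seat rod's centreline 165 mm above the bench. Fixed. White drip base x -65 to 85, y -65 to 65, 12 mm high; 14 mm post at x = 68, up to 22 mm above the rod's centreline in the seat. Origin on the bench straight below the seat, z up; the hook's open end points to the stand's -x.
- low_stand_seat (a point): where a grip bar's centre lies when seated in the low stand's hook, 174 mm above the bench (bar along the stand's y). It is 9 mm above the centreline of the hook's 8 mm rod, which is level from x = -10 to +10 mm, then turns up to a tip at x = -30 mm whose top is 28 mm above that centreline, and rises on the +x side and runs back to the post's top, 18 mm above it.
- tool_pot: bystander: white ceramic pot 84 mm across and 105 mm high with five tool handles standing in it up to 225 mm high, on the bench between the two stands; origin at the centre of its underside
- white_caddy: bystander: white plastic caddy of odds and ends, 85 (x) x 110 (y) x 60 mm, contents to 75 mm; origin at the centre of its underside
- polish_jar: bystander: closed amber glass jar, 68 mm diameter, 85 mm high; origin at the centre of its underside
- hammer: bystander: small wooden-handled hammer lying along its x axis, head at +x, 200 mm long and under 40 mm high; origin near its middle on the bench
- bench_block: bystander: square steel bench block 65 x 65 x 20 mm; origin at the centre of its underside
- ring_mandrel: bystander: standing aluminium taper on a 60 mm round foot, 125 mm high; origin at the centre of its underside
- wood_tray: bystander: wooden tray 130 (x) x 90 (y) x 35 mm holding small metal discs; origin at the centre of its underside
- small_dish: bystander: terracotta bowl 64 mm across, 22 mm high; origin at the centre of its underside

How it is judged:
At the end, for the whole second after the job is handed in: Shallow basket hangs on the low stand, deep basket on the tall one: each bar centre within 20 mm of the seat point, bar within 0.5 rad of square across the hook, basket within 0.25 rad of upright, borne by its stand (over 0.4 N), at rest (under 0.05 m/s, 0.5 rad/s) (distance between shallow_basket_grip and low_stand_seat below 0.02 m and contact force between shallow_basket and low_stand above 0.4 N and angle between each of shallow_basket, deep_basket's own z axis and vertical below 0.25 rad and angle between the y axis of shallow_basket and the y axis of low_stand, either way round below 0.5 rad and linear speed of each of shallow_basket, deep_basket below 0.05 m/s and angular speed of each of shallow_basket, deep_basket below 0.5 rad/s and distance between deep_basket_grip and tall_stand_seat below 0.02 m and contact force between deep_basket and tall_stand above 0.4 N and angle between the y axis of deep_basket and the y axis of tall_stand, either way round below 0.5 rad); the robot touches nothing.
It fails at once if one of the bystanders (tool pot, white caddy, polish jar) is shifted more than 30 mm or tipped over (distance of any of tool_pot, white_caddy, polish_jar from where it was at the start of the episode above 0.03 m or angle between any of tool_pot, white_caddy, polish_jar's own z axis and vertical above 0.5 rad).
It fails at once if one of the bystanders (hammer, bench block, ring mandrel) is shifted more than 30 mm or tipped over (distance of any of hammer, bench_block, ring_mandrel from where it was at the start of the episode above 0.03 m or angle between any of hammer, bench_block, ring_mandrel's own z axis and vertical above 0.5 rad).
It fails at once if one of the bystanders (wood tray, small dish) is shifted more than 30 mm or tipped over (distance of any of wood_tray, small_dish from where it was at the start of the episode above 0.03 m or angle between any of wood_tray, small_dish's own z axis and vertical above 0.5 rad).
It also fails if it takes over 67 s, if anything falls off the work surface, if the arm or the gripper's body presses on something with over 40 N, if the wrist force passes 120 N, or if a joint passes its speed limit or range.

### The arm

A 6-joint arm with a two-finger parallel gripper is mounted at the origin on the work surface. World frame = base frame: x ahead of the robot, y to its left, z up, the work surface at z = 0. Lengths are in m, angles in rad, forces in N, time in s.
With the tool pointing down it reaches from about 0.375 to 0.925 m from the base axis. Payload 5.7 kg.
Tool frame: the origin (TCP) lies midway between the tips of the shut fingers; the grasp point (between the pads) lies 19 mm behind it; z points along the fingers, y is the line along which they close (so a half turn about z gives the same grasp; the last joint's range is limited). The gripper opens to 88 mm and grips with 3 to 60 N. Pads are 20 mm wide; open, the fingers measure 115 mm over their backs; the gripper's body (75 mm by 178 mm) begins 61 mm behind the grasp point.
Start: joints at [1.227, 0.359, 1.51, -0, 1.272, -0.115], TCP at [0.136, 0.584, 0.223] pointing down, gripper open.
Joint ranges: [-2.97, 2.97], [-1.01, 2.36], [0.21, 2.38], [-0.96, 4.11], [0.2, 2.71], [-2.98, 2.98]. Speed limits (rad/s): [2.39, 2.39, 3.14, 3.14, 3.14, 3.14].

### API

Orientations are given as a rotation vector (axis times angle).
In Python, from workcell import manip gives the robot as it stands. The module is installed in compiled form; this text tells all that it offers.
- The arm moves only by the tool servo_tool, never from a script. Its arguments are lists of equal length, an entry for each row: "gripper": the closure, from 0 (fully open) to 1 (shut); "slide": the shift along the tool's x, y, z scaled (see below), a list of three; "dr": the turn, a rotation vector about the tool's x, y, z scaled (see below), a list of three. A call has 1 to 5 rows; each row shifts and turns the commanded pose from where the row before left it, along the tool's axes as they then stand; what a row does not reach is not made up. The controller multiplies each number of a shift by 0.03 m and each number of a turn by 180 degrees. A row lasts 1/12 s, in which the tool goes at most 41.7 mm and 7.16 degrees, less where a joint would pass 70% of its speed; a pose out of reach is approached as far as the arm can. A call with a number of a shift or a turn outside -1 to 1 is refused whole. A call with a gripper value outside its range is refused whole. The fingers move at their own pace and stop on an object; the grip force is fixed at half the most. Time passes only in rows, so rows that do not move let the fingers close. It gives the time, the measured TCP pose, the force, the opening and the grip force at its end, in the units of the state.
- manip.state(): the state, without advancing time (a new reading comes with each control period).
- manip.read_camera(name): name is "scene" or "top"; returns a dict with "pixels" (420x560x3 uint8, blue, green, red), "range_z" (420x560 float32, m along the optical axis (not along the pixel's ray), 0 where there is no reading), "K" (3x3 intrinsics, pixels), "dist_coeffs" ([k1, k2, p1, p2, k3] as OpenCV has them; the pictures are not rectified), "extrinsics" (4x4, takes a point from world to camera coordinates). Camera axes: x right, y up, looking along -z (the intrinsics and any distortion apply to the point x, -y, -z); pixel columns grow to the right and rows downward; lengths in m; the calibration is good to about 2 mm. A picture is of the moment at which its call begins.
- manip.hand_in(): hands the job in; it is judged then, once.
Trained networks look in a picture, given as the dict that the camera call returned (one of the last four; its "shot" number tells which), for a name from the list of things; names that differ only in an ending like _2 or _b are one class to them, and where a whole thing is asked for, a point or a joint stands for the part that bears it (a point fixed in the world has none). Each returns a list of dicts, best first, with "conf" (0 to 1); they miss things now and then, are a little off and sometimes report something else, mostly with a low value. They report only what shows in the picture. A call takes as long as a camera call.
- manip.look_for(picture, name): "point" ([x, y, z] in m, in the coordinates of the camera as it stood for that picture, good to about 4 mm: the middle of the surface that is visible of it).
- manip.masks_of(picture, name): "region" (420x560 bool, what is visible of it).
The state is a dict: "time": time; "joint_positions": joint angles; "joint_vel": joint speeds; "joint_efforts": joint torques, N m; "tool_pos": TCP position; "ee_rot": TCP orientation; "force": force on the tool from outside, world axes, zero at the start; "torque": the same for the moment, N m; "finger_gap": finger opening in m; "grip_force": force on a finger pad.
Only numpy, scipy, OpenCV 4.12 (cv2) and the standard library are available. Lean on these libraries where they do the work, as an engineer would, in place of code of your own. Each camera call takes 0.05 s, during which the arm holds its last target. There are 200 camera calls.

## Working session

There is one attempt and no reset: what is moved stays moved. The work goes in short steps, Python scripts to look and compute and a tool call to move; the robot and the scene stay as the last step left them, time stands still between calls to the robot, and variables do not carry over. Pictures are saved under pics/ and viewed, at most 10 in all, crops included, and the job is handed in when it is done.

Besides the shell and the picture viewer there is one more tool, called as name(argument=value, ...) on one line, values as JSON. servo_tool: Moves the arm, as the interface text tells. Its arguments: {"type":"object","properties":{"gripper":{"type":"array","items":{"type":"number"}},"slide":{"type":"array","items":{"type":"array","items":{"type":"number","minimum":-1,"maximum":1}}},"dr":{"type":"array","items":{"type":"array","items":{"type":"number","minimum":-1,"maximum":1}}}},"required":["gripper","slide","dr"]}

```bash
mkdir -p pics; cat > h.py <<'E'
import numpy as np, cv2
from workcell import manip
def pw(pic,p):
    E=np.array(pic["extrinsics"]); return E[:3,:3].T@(np.array(p)-E[:3,3])
def cloud(pic,mask=None):
    z=pic["range_z"]; m=z>0
    if mask is not None: m&=mask
    v,u=np.nonzero(m); n=cv2.undistortPoints(np.stack([u,v],1).astype(np.float64)[:,None],np.array(pic["K"]),np.array(pic["dist_coeffs"]))[:,0]
    d=z[v,u]; c=np.stack([n[:,0]*d,-n[:,1]*d,-d],1)
    E=np.array(pic["extrinsics"]); return (c-E[:3,3])@E[:3,:3], u, v
E
python3 - <<'E'
from h import *
print(manip.state())
P={}
for n in ("scene","top"):
    p=manip.read_camera(n); P[n]=p; cv2.imwrite(f"pics/{n}0.png",p["pixels"])
    for o in "shallow_basket deep_basket shallow_basket_grip deep_basket_grip tall_stand low_stand tool_pot white_caddy polish_jar hammer bench_block ring_mandrel wood_tray small_dish".split():
        r=manip.look_for(p,o)
        print(n,o,[(np.round(pw(p,q["point"]),3),round(q["conf"],2)) for q in r[:2]])
import pickle; pickle.dump(P,open("p0.pkl","wb"))
print(manip.state()["time"])
E
```

```text
{'time': 0.0, 'joint_positions': array([ 1.22690037e+00,  3.59491742e-01,  1.51144953e+00,  3.47999638e-05,
        1.27248420e+00, -1.15106791e-01]), 'joint_vel': array([-2.29473410e-04,  2.32378106e-04,  1.37926982e-03, -8.07918924e-05,
        1.40923626e-03, -6.64894804e-04]), 'joint_efforts': array([-1.45311118e-03, -5.15374517e+01, -2.70731395e+01,  6.71369629e-02,
        3.50753381e-02, -1.21183944e-04]), 'tool_pos': array([0.13584141, 0.58370452, 0.22181098]), 'ee_rot': array([-3.58562453e-01, -3.12060996e+00,  2.79121136e-03]), 'force': array([ 0.28028514,  0.35376995, -0.25738769]), 'torque': array([-0.05492103, -0.00962945,  0.01249877]), 'grip_force': 0.0, 'finger_gap': 0.0876599151166946}
scene shallow_basket [(array([ 0.602, -0.243,  0.147]), 0.73)]
scene deep_basket [(array([ 0.456, -0.023,  0.059]), 0.65)]
scene shallow_basket_grip [(array([ 0.597, -0.243,  0.146]), 0.81)]
scene deep_basket_grip [(array([ 0.458, -0.014,  0.059]), 0.85)]
scene tall_stand [(array([ 0.633, -0.263,  0.005]), 0.58)]
scene low_stand [(array([0.652, 0.218, 0.009]), 0.96)]
scene tool_pot [(a
[... 776 characters left out ...]
596, -0.241,  0.133]), 0.7)]
top tall_stand [(array([ 0.599, -0.245,  0.008]), 0.62)]
top low_stand [(array([0.648, 0.219, 0.007]), 0.64)]
top tool_pot [(array([ 0.66 , -0.018,  0.082]), 0.73)]
top white_caddy [(array([0.456, 0.348, 0.037]), 0.81)]
top polish_jar [(array([ 0.459, -0.338,  0.083]), 0.83)]
top hammer [(array([0.348, 0.197, 0.025]), 0.78), (array([ 0.598, -0.244,  0.13 ]), 0.4)]
top bench_block [(array([ 0.371, -0.18 ,  0.023]), 0.75)]
top ring_mandrel [(array([0.623, 0.441, 0.016]), 0.9), (array([ 0.598, -0.243,  0.131]), 0.36)]
top wood_tray [(array([0.649, 0.227, 0.007]), 0.73), (array([ 0.651, -0.48 ,  0.014]), 0.7)]
top small_dish [(array([0.732, 0.124, 0.012]), 0.71)]
1.5
```

View pics/scene0.png

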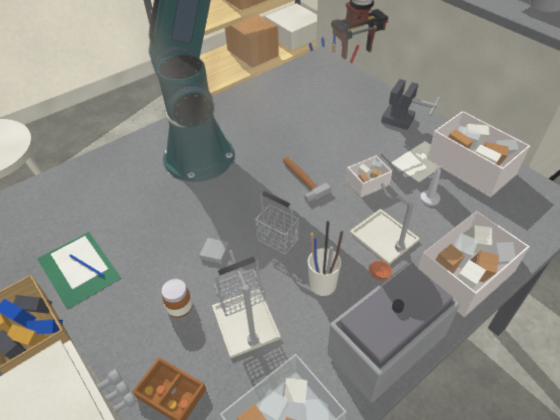

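View pics/top0.png

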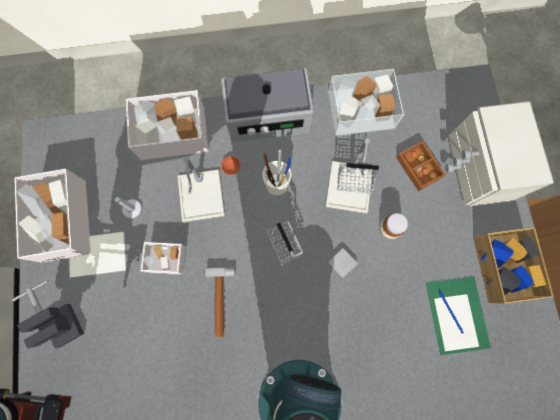

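```bash
python3 - <<'E'
from h import *
import pickle
P=pickle.load(open("p0.pkl","rb"))
for n,p in P.items():
    C,u,v=cloud(p); g=p["pixels"][v,u].astype(int); dark=g.max(1)<70
    E=np.array(p["extrinsics"]); print(n,"cam",np.round(-E[:3,:3].T@E[:3,3],3))
    def box(name,lo,hi,d=None):
        m=np.all((C>lo)&(C<hi),1)
        if d is not None: m&=d
        Q=C[m]
        if len(Q)<6: print(name,len(Q)); return
        w,V=np.linalg.eigh(np.cov(Q[:,:2].T)); a=V[:,1]*np.sign(V[1,1]); t=(Q[:,:2]-Q[:,:2].mean(0))@a
        mid=Q[:,:2].mean(0)+a*(t.min()+t.max())/2
        print(name,len(Q),"mid",mid.round(4),"z",np.percentile(Q[:,2],[5,50,95]).round(3),"ext",np.ptp(t).round(3),"yaw of axis from +y deg",np.degrees(np.arctan2(-a[0],a[1])).round(1),"wid",(4*w[0]**.5).round(3))
    box("shbar",[.5,-.36,.222],[.72,-.13,.26],dark)
    box("deepbar",[.35,-.12,.155],[.56,.1,.2],dark)
    box("lowhook",[.5,.1,.14],[.8,.32,.22])
    box("tallhook",[.5,-.36,.205],[.8,-.13,.27],~dark)
    for nm,lo,hi in(("lowbase",[.5,.1,.006],[.8,.32,.018]),("tallbase",[.5,-.36,.006],[.8,-.13,.018])):
        m=np.all((C>lo)&(C<hi),1)&(g.min(1)>130)
        r=cv2.minAreaRect(C[m][:,:2].astype(np.float32)); print(nm,m.sum(),np.round(r[0],4),np.round(r[1],4),r[2])
E
```

```text
scene cam [ 1.157 -0.532  1.106]
shbar 14 mid [ 0.5977 -0.2743] z [0.237 0.24  0.243] ext 0.012 yaw of axis from +y deg -2.4 wid 0.009
deepbar 34 mid [ 0.4765 -0.0117] z [0.172 0.175 0.177] ext 0.035 yaw of axis from +y deg -75.0 wid 0.01
lowhook 198 mid [0.6567 0.2226] z [0.148 0.177 0.19 ] ext 0.108 yaw of axis from +y deg 89.8 wid 0.011
tallhook 475 mid [ 0.6229 -0.2485] z [0.213 0.238 0.248] ext 0.109 yaw of axis from +y deg 69.3 wid 0.088
lowbase 1160 [0.642 0.216] [0.2448 0.1757] 12.042147636413574
tallbase 1686 [ 0.6539 -0.2509] [0.2147 0.3026] 86.71686553955078
top cam [0.29  0.014 1.235]
shbar 131 mid [ 0.6007 -0.2406] z [0.231 0.238 0.241] ext 0.081 yaw of axis from +y deg -13.6 wid 0.011
deepbar 114 mid [ 0.452  -0.0156] z [0.172 0.175 0.178] ext 0.081 yaw of axis from +y deg -72.8 wid 0.012
lowhook 138 mid [0.6541 0.2247] z [0.152 0.183 0.19 ] ext 0.105 yaw of axis from +y deg -89.3 wid 0.011
tallhook 178 mid [ 0.6215 -0.2469] z [0.211 0.241 0.249] ext 0.107 yaw of axis from +y deg 72.3 wid 0.083
lowbase 1161 [0.6475 0.2206] [0.2897 0.1969] 0.3694446384906769
tallbase 938 [ 0.6506 -0.2488] [0.209  0.2948] 87.74425506591797
```

The top view (up is +x, left is +y) shows the shallow basket's bar at about (363,165) on the right stand. The deep basket's bar is at (288,240), nearly along x. The low stand's base is at (200,195), and the pot with its handles at (277,178) stands between the two. Next I fit the stand poses.

```bash
python3 - <<'E'
from h import *
import pickle
from scipy.spatial import cKDTree
from scipy.optimize import minimize
P=pickle.load(open("p0.pkl","rb"))
cl={n:cloud(p)+(p["pixels"],) for n,p in P.items()}
for nm,c,H in(("low",(.65,.22),.165),("tall",(.63,-.245),.225)):
    for n in ("top","scene"):
        C,u,v,px=cl[n]; g=px[v,u].astype(int)
        near=np.hypot(C[:,0]-c[0],C[:,1]-c[1])<.13
        b=near&(abs(C[:,2]-.012)<.005)&(g.min(1)>140)
        hk=near&(C[:,2]>H-.003)&(C[:,2]<H+.04)&(g.max(1)>75)
        post=near&(C[:,2]>.03)&(C[:,2]<(.13 if nm=="low" else .09))
        B=C[b][:,:2]; print(nm,n,"base n",len(B),"hook n",hk.sum(),"post",np.median(C[post],0).round(3),post.sum())
        # base: rectangle fit, edges by robust inside-ness
        def cost(q):
            th=q[2]; d=B-q[:2]; x=d@[np.cos(th),np.sin(th)]; y=d@[-np.sin(th),np.cos(th)]
            o=np.maximum(np.maximum(abs(x-.01)-.075,abs(y)-.065),0); return np.minimum(o,.01).sum()+1e-9
        best=min((minimize(cost,[c[0]-.01+i,c[1]+j,t],method="Nelder-Mead",options=dict(xatol=1e-5,fatol=1e-6,maxiter=800)) for i in(-.01,.01) for j in(-.01,.01) for t in np.radians([-20,-8,0,8,20])),key=lambda r:r.fun)
        print("  base fit",best.x[:2].round(4),np.degrees(best.x[2]).round(1),best.fun.round(4))
        Q=C[hk]
        d=cv2.fitLine(Q[:,:2].astype(np.float32),cv2.DIST_HUBER,0,.001,.001).ravel(); a=d[:2]*np.sign(d[0])
        e=(Q[:,:2]-d[2:])@[-a[1],a[0]]; t=(Q[:,:2]-d[2:])@a; k=abs(e)<.008
        print("  hook dir deg",np.degrees(np.arctan2(a[1],a[0])).round(1),"in",k.sum(),"tip",(d[2:]+a*t[k].min()).round(4),"end",(d[2:]+a*t[k].max()).round(4),"origin~",(d[2:]+a*(t[k].min()+.034)).round(4))
        o=np.argsort(t[k]); print("  prof",[(round(float(x-t[k].min())*1000),round(float(z)*1000)) for x,z in zip(t[k][o],Q[k,2][o])][::max(1,k.sum()//14)])
E
```

```text
low top base n 861 hook n 126 post [0.697 0.224 0.083] 55
  base fit [0.6342 0.2251] 1.3 0.0277
  hook dir deg 1.1 in 126 tip [0.6016 0.2238] end [0.7066 0.2257] origin~ [0.6356 0.2244]
  prof [(0, 189), (9, 186), (21, 173), (33, 167), (42, 165), (48, 172), (54, 183), (61, 187), (69, 186), (79, 184), (87, 187), (94, 190), (98, 175), (101, 188)]
low scene base n 874 hook n 167 post [0.705 0.221 0.082] 128
  base fit [0.6348 0.2242] 1.2 0.045
  hook dir deg -0.0 in 166 tip [0.6029 0.2225] end [0.7098 0.2224] origin~ [0.6369 0.2224]
  prof [(0, 192), (8, 181), (13, 180), (21, 167), (30, 171), (41, 169), (51, 180), (61, 178), (69, 185), (80, 184), (88, 184), (96, 188), (100, 177), (103, 180), (105, 166), (107, 178)]
tall top base n 653 hook n 150 post [ 0.663 -0.256  0.086] 5
  base fit [ 0.6017 -0.2417] -16.6 0.0355
  hook dir deg -17.1 in 123 tip [ 0.57   -0.2317] end [ 0.6726 -0.2633] origin~ [ 0.6025 -0.2417]
  prof [(0, 252), (8, 249), (20, 232), (28, 226), (47, 232), (51, 240), (56, 246), (63, 245), (68, 247), (76, 246), (84, 248), (89, 249), (95, 247), (98, 248), (101, 247), (105, 245)]
tall scene base n 1232 hook n 395 post [ 0.673 -0.264  0.063] 73
  base fit [ 0.6021 -0.2427] -16.7 0.0626
  hook dir deg -15.9 in 229 tip [ 0.5708 -0.2328] end [ 0.6754 -0.2625] origin~ [ 0.6035 -0.2421]
  prof [(0, 252), (9, 243), (16, 240), (23, 234), (34, 242), (37, 239), (40, 223), (62, 248), (74, 246), (84, 245), (94, 248), (101, 245), (105, 238), (107, 246), (108, 229)]
```

```bash
python3 - <<'E'
import cv2
a=cv2.imread("pics/top0.png")[130:280,250:400]; b=cv2.imread("pics/scene0.png")[190:350,200:340]
a=cv2.resize(a,(400,400),interpolation=cv2.INTER_CUBIC); b=cv2.resize(b,(400,400),interpolation=cv2.INTER_CUBIC)
cv2.imwrite("pics/crop0.png",cv2.hconcat([a,b]))
E
```

```text
(no output)
```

View pics/crop0.png

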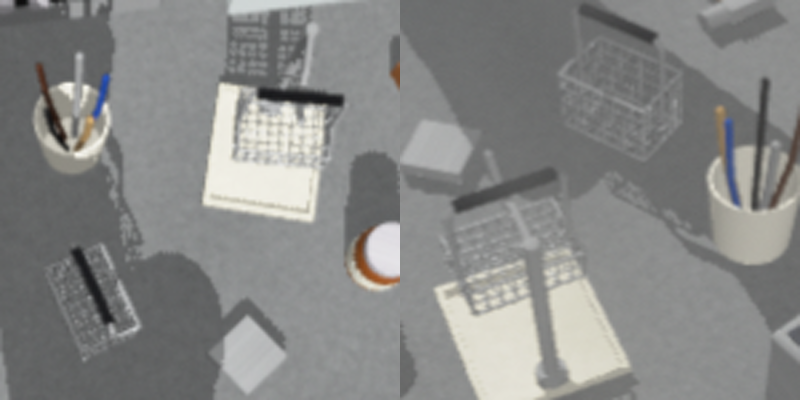

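servo_tool(gripper=[0, 0, 0, 0, 0], slide=[[0, 0, -0.2], [0, 0, -0.2], [0, 0, -0.2], [0, 0, -0.2], [0, 0, -0.2]], dr=[[0, 0, 0.0393], [0, 0, 0.0393], [0, 0, 0.0393], [0, 0, 0.0393], [0, 0, 0.0393]])

```text
time: 1.92
tool_pos: [0.136, 0.5843, 0.2529]
ee_rot: [1.298, 2.861, -0.0]
force: [0.2, 0.3, -0.3]
finger_gap: 0.088
grip_force: 0.0
```

servo_tool(gripper=[0, 0, 0, 0, 0], slide=[[0, 0, -0.2], [0, 0, -0.2], [0, 0, -0.2], [0, 0, -0.2], [0, 0, -0.2]], dr=[[0, 0, 0.0393], [0, 0, 0.0393], [0, 0, 0.0393], [0, 0, 0.0393], [0, 0, 0.0393]])

```text
time: 2.33
tool_pos: [0.1361, 0.5843, 0.2829]
ee_rot: [2.106, 2.331, -0.0]
force: [-0.7, 0.3, -0.8]
finger_gap: 0.0877
grip_force: 0.0
```

servo_tool(gripper=[0, 0, 0, 0], slide=[[0, 0, -0.2], [0, 0, -0.2], [0, 0, -0.2], [0, 0, 0]], dr=[[0, 0, 0.0393], [0, 0, 0.0393], [0, 0, 0.0393], [0, 0, 0]])

```text
time: 2.67
tool_pos: [0.1363, 0.585, 0.3019]
ee_rot: [-2.497, -1.905, -0.003]
force: [-0.6, 0.5, 0.8]
finger_gap: 0.0876
grip_force: 0.0
```

servo_tool(gripper=[0, 0, 0, 0, 0], slide=[[0, 1, 0], [0, 1, 0], [0, 1, 0], [0, 1, 0], [0, 1, 0]], dr=[[0, 0, 0], [0, 0, 0], [0, 0, 0], [0, 0, 0], [0, 0, 0]])

```text
time: 3.08
tool_pos: [0.282, 0.5447, 0.3003]
ee_rot: [2.489, 1.917, -0.001]
force: [0.1, 0.6, -0.4]
finger_gap: 0.0876
grip_force: 0.0
```

servo_tool(gripper=[0, 0, 0, 0, 0], slide=[[0, 1, 0], [0, 1, 0], [0, 1, 0], [0, 1, 0], [0, 1, 0]], dr=[[0, 0, 0], [0, 0, 0], [0, 0, 0], [0, 0, 0], [0, 0, 0]])

```text
time: 3.5
tool_pos: [0.427, 0.5056, 0.3002]
ee_rot: [2.489, 1.916, -0.001]
force: [1.1, 0.9, -0.4]
finger_gap: 0.0877
grip_force: 0.0
```

servo_tool(gripper=[0, 0, 0, 0, 0], slide=[[0, 1, 0], [0, 1, 0], [0, 1, 0], [-1, 0.4, 0], [-1, 0.4, 0]], dr=[[0, 0, 0], [0, 0, 0], [0, 0, 0], [0, 0, 0], [0, 0, 0]])

```text
time: 3.92
tool_pos: [0.5217, 0.4181, 0.2989]
ee_rot: [2.489, 1.916, -0.002]
force: [-0.8, -0.2, 0.3]
finger_gap: 0.0879
grip_force: 0.0
```

servo_tool(gripper=[0, 0, 0, 0, 0], slide=[[-1, 0.4, 0], [-1, 0.4, 0], [-1, 0.4, 0], [-1, 0.4, 0], [-1, 0.4, 0]], dr=[[0, 0, 0], [0, 0, 0], [0, 0, 0], [0, 0, 0], [0, 0, 0]])

```text
time: 4.33
tool_pos: [0.539, 0.2567, 0.3002]
ee_rot: [-2.489, -1.917, 0.001]
force: [0.7, 0.3, 0.2]
finger_gap: 0.0878
grip_force: 0.0
```

servo_tool(gripper=[0, 0, 0, 0, 0], slide=[[-1, 0.4, 0], [-1, 0.4, 0], [-1, 0.4, 0], [-1, 0.4, 0], [-1, 0.4, 0]], dr=[[0, 0, 0], [0, 0, 0], [0, 0, 0], [0, 0, 0], [0, 0, 0]])

```text
time: 4.75
tool_pos: [0.5579, 0.0963, 0.3004]
ee_rot: [-2.489, -1.917, 0.0]
force: [0.1, 0.0, -0.4]
finger_gap: 0.0877
grip_force: 0.0
```

servo_tool(gripper=[0, 0, 0, 0, 0], slide=[[-1, 0.4, 0], [-1, 0.4, 0], [-1, 0.4, 0], [-1, 0.4, 0], [-1, 0.4, 0]], dr=[[0, 0, 0], [0, 0, 0], [0, 0, 0], [0, 0, 0], [0, 0, 0]])

```text
time: 5.17
tool_pos: [0.5768, -0.0641, 0.3004]
ee_rot: [-2.489, -1.916, 0.0]
force: [0.3, -0.3, 0.4]
finger_gap: 0.0878
grip_force: 0.0
```

servo_tool(gripper=[0, 0, 0, 0, 0], slide=[[-1, 0.4, 0], [-1, 0.4, 0], [-1, 0.4, 0], [-1, 0.4, 0], [0, 0, 0]], dr=[[0, 0, 0], [0, 0, 0], [0, 0, 0], [0, 0, 0], [0, 0, 0]])

```text
time: 5.58
tool_pos: [0.5926, -0.1968, 0.3]
ee_rot: [2.491, 1.909, -0.003]
force: [0.8, -0.4, 0.8]
finger_gap: 0.0874
grip_force: 0.0
```

```bash
cat >> h.py <<'E'
from scipy.spatial.transform import Rotation as Ro
def goto(x,y,z,ang):
    "TCP target with tool y at world angle ang (deg): slide (units of 30 mm) in present axes, then turn units"
    s=manip.state(); R=Ro.from_rotvec(s["ee_rot"]).as_matrix()
    a=np.degrees(np.arctan2(R[1,1],R[0,1])); d=(ang-a+180)%360-180
    print("t",round(s["time"],2),"pos",np.round(s["tool_pos"],4),"ang",round(a,2),"slide",np.round(R.T@(np.array([x,y,z])-s["tool_pos"])/.03,2),"turn z",round(-d/180,4),"j",np.round(s["joint_positions"],2))
E
python3 - <<'E'
from h import *
goto(.6064,-.2193,.217,-15)
E
```

```text
t 5.58 pos [ 0.5926 -0.1968  0.3   ] ang -15.07 slide [-0.6   0.64  2.77] turn z -0.0004 j [-0.43  0.34  1.35 -0.    1.45 -0.17]
```

servo_tool(gripper=[0, 0, 0, 0, 0], slide=[[-0.6, 0.64, 0], [0, 0, 0.7], [0, 0, 0.8], [0, 0, 0.8], [0, 0, 0.47]], dr=[[0, 0, 0], [0, 0, 0], [0, 0, 0], [0, 0, 0], [0, 0, 0]])

```text
time: 6.0
tool_pos: [0.6046, -0.2122, 0.2145]
ee_rot: [-2.487, -1.913, 0.002]
force: [0.6, -0.1, -0.3]
finger_gap: 0.0876
grip_force: 0.0
```

servo_tool(gripper=[0, 1, 1, 1, 1], slide=[[0, 0, 0], [0, 0, 0], [0, 0, 0], [0, 0, 0], [0, 0, 0]], dr=[[0, 0, 0], [0, 0, 0], [0, 0, 0], [0, 0, 0], [0, 0, 0]])

```text
time: 6.42
tool_pos: [0.6069, -0.2136, 0.2191]
ee_rot: [2.491, 1.91, 0.002]
force: [-0.2, -0.1, -0.5]
finger_gap: 0.0644
grip_force: 0.0
```

servo_tool(gripper=[1, 1, 1, 1, 1], slide=[[0, 0, 0], [0, 0, 0], [0, 0, 0], [0, 0, 0], [0, 0, 0]], dr=[[0, 0, 0], [0, 0, 0], [0, 0, 0], [0, 0, 0], [0, 0, 0]])

```text
time: 6.83
tool_pos: [0.606, -0.2133, 0.2176]
ee_rot: [2.493, 1.911, -0.0]
force: [-0.0, -1.1, -0.3]
finger_gap: 0.0311
grip_force: 0.0
```

```bash
python3 - <<'E'
from h import *
goto(.6064,-.2193,.217,-15)
p=manip.read_camera("top"); q=manip.read_camera("scene")
a=p["pixels"][110:260,310:460]; b=q["pixels"][190:350,170:310]
cv2.imwrite("pics/g1.png",cv2.hconcat([cv2.resize(x,(400,400)) for x in(a,b)]))
E
```

```text
t 6.83 pos [ 0.606  -0.2133  0.2176] ang -15.07 slide [-0.19  0.06  0.02] turn z -0.0004 j [-0.45  0.42  1.42 -0.    1.3  -0.18]
```

View pics/g1.png

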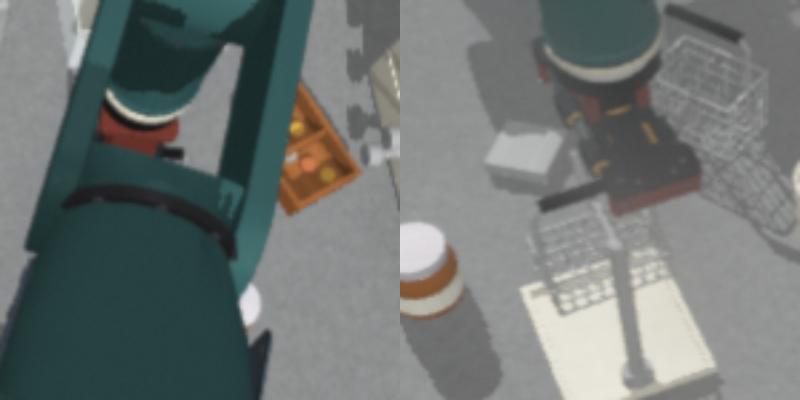

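The view from the scene camera shows the gripper straddling the bar on its +y half, clear of the hook rod. The fingers are still closing and the offset is about 4 mm more than I wanted, so I'll trim that and close.

servo_tool(gripper=[1, 1, 1, 1, 1], slide=[[-0.13, 0, 0], [0, 0, 0], [0, 0, 0], [0, 0, 0], [0, 0, 0]], dr=[[0, 0, 0], [0, 0, 0], [0, 0, 0], [0, 0, 0], [0, 0, 0]])

```text
time: 7.35
tool_pos: [0.6051, -0.2173, 0.2176]
ee_rot: [2.493, 1.911, -0.0]
force: [-0.5, -0.5, 0.1]
finger_gap: 0.0097
grip_force: 30.0
```

servo_tool(gripper=[1, 1, 1], slide=[[0, 0, 0], [0, 0, 0], [0, 0, 0]], dr=[[0, 0, 0], [0, 0, 0], [0, 0, 0]])

```text
time: 7.6
tool_pos: [0.605, -0.2171, 0.2176]
ee_rot: [2.493, 1.911, -0.0]
force: [-0.1, -1.9, 0.5]
finger_gap: 0.0099
grip_force: 30.0
```

servo_tool(gripper=[1, 1, 1, 1, 1], slide=[[0, 0, -0.3], [0, 0, -0.4], [0, 0, -0.4], [0, 0, -0.2], [0, 0, 0]], dr=[[0, 0, 0], [0, 0, 0], [0, 0, 0], [0, 0, 0], [0, 0, 0]])

```text
time: 8.02
tool_pos: [0.6064, -0.2176, 0.2595]
ee_rot: [2.49, 1.909, 0.003]
force: [1.3, 0.0, -1.5]
finger_gap: 0.0096
grip_force: 30.0
```

servo_tool(gripper=[1, 1, 1, 1, 1], slide=[[0, -0.4, 0], [0, -0.8, 0], [0, -0.8, 0], [0, -0.8, 0], [0, -0.8, 0]], dr=[[0, 0, 0], [0, 0, 0], [0, 0, 0], [0, 0, 0], [0, 0, 0]])

```text
time: 8.43
tool_pos: [0.4996, -0.1885, 0.2564]
ee_rot: [-2.493, -1.911, 0.0]
force: [0.6, -0.6, -1.8]
finger_gap: 0.01
grip_force: 30.0
```

servo_tool(gripper=[1, 1, 1, 1, 1], slide=[[0, -0.4, 0], [0, 0, 0], [0, 0, -0.5], [0, 0, -1], [0, 0, -1]], dr=[[0, 0, 0], [0, 0, 0], [0, 0, 0], [0, 0, 0], [0, 0, 0]])

```text
time: 8.85
tool_pos: [0.4898, -0.1859, 0.3318]
ee_rot: [-2.493, -1.91, 0.001]
force: [0.9, 0.2, -1.2]
finger_gap: 0.0097
grip_force: 30.0
```

```bash
python3 - <<'E'
from h import *
goto(.525,.246,.3,1)
s=manip.state();print(s["force"],s["finger_gap"])
p=manip.read_camera("top"); q=manip.read_camera("scene")
a=p["pixels"][110:310,250:450]; b=q["pixels"][140:340,170:370]
cv2.imwrite("pics/g2.png",cv2.hconcat([cv2.resize(x,(400,400)) for x in(a,b)]))
E
```

```text
t 8.85 pos [ 0.4898 -0.1859  0.3318] ang -15.08 slide [14.21 -2.61  1.07] turn z -0.0893 j [-0.49  0.16  1.51  0.    1.47 -0.23]
[ 0.9165545   0.15293097 -1.16471166] 0.009733284155403019
```

View pics/g2.png

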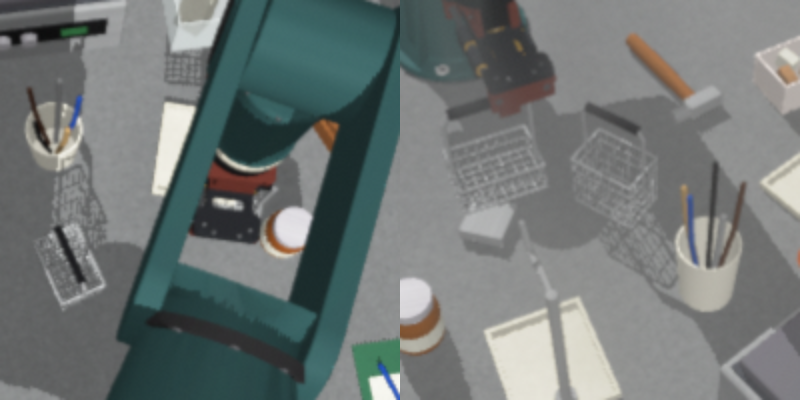

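The top and scene pictures show the shallow basket level in the gripper, clear of the tall stand. The deep basket and the pot haven't moved. Now the traverse to the low stand.

servo_tool(gripper=[1, 1, 1, 1, 1], slide=[[0, 0, -0.2], [0, 0, -0.2], [0, 0, -0.1], [0.5, 0.04, 0], [0.9, 0.08, 0]], dr=[[0, 0, -0.03], [0, 0, -0.03], [0, 0, -0.0293], [0, 0, 0], [0, 0, 0]])

```text
time: 9.37
tool_pos: [0.4933, -0.1457, 0.3459]
ee_rot: [2.204, 2.237, -0.001]
force: [1.9, 1.5, -2.2]
finger_gap: 0.0096
grip_force: 30.0
```

servo_tool(gripper=[1, 1, 1, 1, 1], slide=[[0.9, 0.08, 0], [0.9, 0.08, 0], [0.9, 0.08, 0], [0.9, 0.08, 0], [0.9, 0.08, 0]], dr=[[0, 0, 0], [0, 0, 0], [0, 0, 0], [0, 0, 0], [0, 0, 0]])

```text
time: 9.78
tool_pos: [0.5025, -0.0073, 0.3457]
ee_rot: [-2.202, -2.24, -0.0]
force: [0.6, -0.2, -1.9]
finger_gap: 0.0101
grip_force: 30.0
```

servo_tool(gripper=[1, 1, 1, 1, 1], slide=[[0.9, 0.08, 0], [0.9, 0.08, 0], [0.9, 0.08, 0], [0.9, 0.08, 0], [0.9, 0.08, 0]], dr=[[0, 0, 0], [0, 0, 0], [0, 0, 0], [0, 0, 0], [0, 0, 0]])

```text
time: 10.2
tool_pos: [0.5121, 0.1283, 0.3457]
ee_rot: [-2.202, -2.241, 0.0]
force: [-0.2, -0.8, -1.6]
finger_gap: 0.0093
grip_force: 30.0
```

servo_tool(gripper=[1, 1, 1, 1, 1], slide=[[0.9, 0.08, 0], [0.9, 0.08, 0], [0.9, 0.08, 0], [0.9, 0.08, 0], [0.5, 0.04, 0]], dr=[[0, 0, 0], [0, 0, 0], [0, 0, 0], [0, 0, 0], [0, 0, 0]])

```text
time: 10.62
tool_pos: [0.5206, 0.2529, 0.3454]
ee_rot: [-2.199, -2.242, -0.001]
force: [0.5, 0.2, -0.4]
finger_gap: 0.0101
grip_force: 30.0
```

servo_tool(gripper=[1, 1, 1, 1, 1], slide=[[0, 0, 0.3], [0, 0, 0.8], [0, 0, 0.8], [0, 0, 0.6], [0, 0, 0]], dr=[[0, 0, 0], [0, 0, 0], [0, 0, 0], [0, 0, 0], [0, 0, 0]])

```text
time: 11.03
tool_pos: [0.5174, 0.2477, 0.2666]
ee_rot: [-2.2, -2.238, 0.013]
force: [-0.9, -0.3, -1.8]
finger_gap: 0.0095
grip_force: 30.0
```

```bash
python3 - <<'E'
from h import *
goto(.520,.246,.192,1)
p=manip.read_camera("top"); q=manip.read_camera("scene")
for n,i in(("top",p),("scene",q)):
    C,u,v=cloud(i); g=i["pixels"][v,u].astype(int)
    z=manip.state()["tool_pos"][2]+.0164
    m=np.all((C>[.40,.12,z-.03],)&(C<[.62,.29,z+.012]),1)[...]&(g.max(1)<70)
    print(n,m.sum(),np.round(np.percentile(C[m],[2,50,98],axis=0),3) if m.sum()>5 else "")
a=p["pixels"][110:310,110:310]; b=q["pixels"][120:320,270:470]
cv2.imwrite("pics/g3.png",cv2.hconcat([cv2.resize(x,(400,400)) for x in(a,b)]))
E
```

```text
t 11.03 pos [0.5174 0.2477 0.2666] ang 0.97 slide [-0.05  0.11  2.48] turn z -0.0002 j [ 0.33  0.29  1.5  -0.    1.36  0.31]Traceback (most recent call last):
  File "<stdin>", line 7, in <module>
ValueError: operands could not be broadcast together with shapes (1,3) (234261,)
```

servo_tool(gripper=[1, 1, 1, 1, 1], slide=[[-0.05, 0.05, 0.5], [0, 0, 0.8], [0, 0, 0.8], [0, 0, 0.38], [0, 0, 0]], dr=[[0, 0, 0], [0, 0, 0], [0, 0, 0], [0, 0, 0], [0, 0, 0]])

```text
time: 11.55
tool_pos: [0.5205, 0.2475, 0.1957]
ee_rot: [-2.202, -2.239, 0.005]
force: [-0.2, 0.1, -1.9]
finger_gap: 0.0099
grip_force: 30.0
```

servo_tool(gripper=[1, 1], slide=[[0, 0, 0], [0, 0, 0]], dr=[[0, 0, 0], [0, 0, 0]])

```text
time: 11.72
tool_pos: [0.5228, 0.2486, 0.1989]
ee_rot: [2.201, 2.24, 0.004]
force: [-1.5, 0.4, -1.3]
finger_gap: 0.01
grip_force: 30.0
```

```bash
cat >> h.py <<'E'
def bar(i,lo,hi):
    C,u,v=cloud(i); g=i["pixels"][v,u].astype(int)
    m=np.all((C>np.array(lo))&(C<np.array(hi)),axis=1)&(g.max(1)<75)
    print("bar",m.sum(),np.round(np.percentile(C[m],[2,50,98],axis=0),3).tolist() if m.sum()>5 else "")
E
python3 - <<'E'
from h import *
goto(.635,.248,.192,1)
p=manip.read_camera("top"); q=manip.read_camera("scene")
for i in(p,q): bar(i,[.45,.12,.19],[.59,.29,.225])
a=p["pixels"][110:310,110:310]; b=q["pixels"][120:320,270:470]
cv2.imwrite("pics/g3.png",cv2.hconcat([cv2.resize(x,(400,400)) for x in(a,b)]))
E
```

```text
t 11.72 pos [0.5228 0.2486 0.1989] ang 1.0 slide [-0.08  3.74  0.24] turn z 0.0 j [ 0.32  0.35  1.59 -0.    1.2   0.31]
bar 63 [[0.519, 0.184, 0.214], [0.523, 0.207, 0.22], [0.527, 0.229, 0.224]]
bar 6 [[0.524, 0.187, 0.219], [0.527, 0.2, 0.222], [0.53, 0.234, 0.224]]
```

View pics/g3.png

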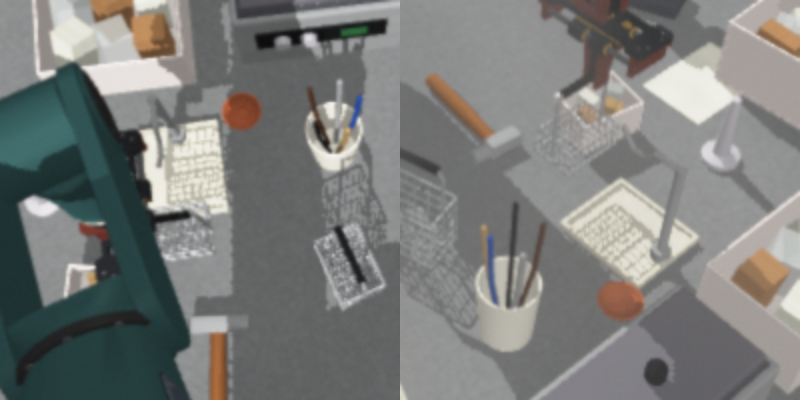

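The basket hangs level in front of the low stand's hook. The bar measures 23 mm to the -y side of the tool and its height is as expected, so I move it in over the seat.

servo_tool(gripper=[1, 1, 1, 1, 1], slide=[[0, 0.5, 0], [-0.04, 0.8, 0], [-0.04, 0.8, 0], [0, 0.8, 0], [0, 0.6, 0]], dr=[[0, 0, 0], [0, 0, 0], [0, 0, 0], [0, 0, 0], [0, 0, 0]])

```text
time: 12.23
tool_pos: [0.6292, 0.2478, 0.1986]
ee_rot: [2.201, 2.239, 0.004]
force: [-0.1, -0.2, -1.8]
finger_gap: 0.0099
grip_force: 30.0
```

servo_tool(gripper=[1, 1, 1, 1, 1], slide=[[0, 0.24, 0], [0, 0, 0], [0, 0, 0.3], [0, 0, 0.4], [0, 0, 0.3]], dr=[[0, 0, 0], [0, 0, 0], [0, 0, 0], [0, 0, 0], [0, 0, 0]])

```text
time: 12.65
tool_pos: [0.6318, 0.2478, 0.1656]
ee_rot: [-2.201, -2.241, 0.003]
force: [-0.3, 0.0, -1.2]
finger_gap: 0.0094
grip_force: 30.0
```

servo_tool(gripper=[1, 1], slide=[[0, 0, 0], [0, 0, 0]], dr=[[0, 0, 0], [0, 0, 0]])

```text
time: 12.82
tool_pos: [0.6319, 0.2477, 0.1657]
ee_rot: [-2.2, -2.24, 0.004]
force: [0.4, -0.3, -1.5]
finger_gap: 0.0098
grip_force: 30.0
```

```bash
python3 - <<'E'
from h import *
goto(.635,.248,.1575,1)
p=manip.read_camera("top"); q=manip.read_camera("scene")
for i in(p,q): bar(i,[.58,.12,.165],[.69,.29,.21])
E
```

```text
t 12.82 pos [0.6319 0.2477 0.1657] ang 1.03 slide [0.01 0.1  0.27] turn z 0.0001 j [ 0.27  0.52  1.39 -0.    1.24  0.25]
bar 56 [[0.629, 0.184, 0.179], [0.632, 0.205, 0.187], [0.637, 0.227, 0.19]]
bar 88 [[0.628, 0.187, 0.182], [0.633, 0.225, 0.188], [0.641, 0.251, 0.206]]
```

servo_tool(gripper=[1, 1, 1, 1], slide=[[0, 0.1, 0.1], [0, 0, 0.1], [0, 0, 0.08], [0, 0, 0]], dr=[[0, 0, 0], [0, 0, 0], [0, 0, 0], [0, 0, 0]])

```text
time: 13.25
tool_pos: [0.6364, 0.2478, 0.1581]
ee_rot: [-2.202, -2.24, 0.001]
force: [-1.3, 0.1, -1.9]
finger_gap: 0.0098
grip_force: 30.0
```

servo_tool(gripper=[1, 1], slide=[[0, 0, 0], [0, 0, 0]], dr=[[0, 0, 0], [0, 0, 0]])

```text
time: 13.42
tool_pos: [0.6367, 0.2479, 0.1587]
ee_rot: [2.202, 2.241, -0.0]
force: [0.2, 0.4, -1.8]
finger_gap: 0.0097
grip_force: 30.0
```

servo_tool(gripper=[1, 1, 1], slide=[[0, 0, 0.07], [0, 0, 0], [0, 0, 0]], dr=[[0, 0, 0], [0, 0, 0], [0, 0, 0]])

```text
time: 13.67
tool_pos: [0.6371, 0.2479, 0.1575]
ee_rot: [2.201, 2.24, 0.001]
force: [-0.7, 0.1, 3.2]
finger_gap: 0.0097
grip_force: 30.0
```

servo_tool(gripper=[0.85, 0.7, 0.6, 0.5, 0.5], slide=[[0, 0, 0], [0, 0, 0], [0, 0, 0], [0, 0, 0], [0, 0, 0]], dr=[[0, 0, 0], [0, 0, 0], [0, 0, 0], [0, 0, 0], [0, 0, 0]])

```text
time: 14.08
tool_pos: [0.6366, 0.2479, 0.1564]
ee_rot: [-2.202, -2.241, 0.0]
force: [0.8, -0.4, 0.1]
finger_gap: 0.0359
grip_force: 0.0
```

```bash
python3 - <<'E'
from h import *
goto(.635,.248,.1575,1); print(manip.state()["force"],manip.state()["finger_gap"])
p=manip.read_camera("top"); q=manip.read_camera("scene")
for i in(p,q): bar(i,[.58,.12,.165],[.69,.29,.21])
E
```

```text
t 14.08 pos [0.6366 0.2479 0.1564] ang 1.0 slide [ 0.01 -0.05 -0.04] turn z 0.0 j [ 0.27  0.53  1.39 -0.    1.22  0.25]
[ 0.76259768 -0.41770128  0.13123876] 0.035871652443854124
bar 54 [[0.633, 0.184, 0.173], [0.637, 0.205, 0.179], [0.642, 0.226, 0.183]]
bar 132 [[0.616, 0.186, 0.167], [0.637, 0.238, 0.179], [0.644, 0.262, 0.208]]
```

servo_tool(gripper=[0.5, 0.5, 0.5, 0.5, 0], slide=[[0, 0, -0.4], [0, 0, -0.8], [0, 0, -0.8], [0, 0, -0.8], [0, 0, -0.6]], dr=[[0, 0, 0], [0, 0, 0], [0, 0, 0], [0, 0, 0.037], [0, 0, 0.037]])

```text
time: 14.6
tool_pos: [0.6374, 0.2481, 0.262]
ee_rot: [2.451, 1.963, 0.004]
force: [0.4, 0.6, 0.1]
finger_gap: 0.048
grip_force: 0.0
```

servo_tool(gripper=[0, 0, 0, 0, 0], slide=[[0, 0, -0.6], [0, 0, -0.6], [0, 0, -0.4], [0, 0, 0], [0, 0, 0]], dr=[[0, 0, 0.0373], [0, 0, 0.0373], [0, 0, 0.0373], [0, 0, 0.0373], [0, 0, 0.0373]])

```text
time: 15.02
tool_pos: [0.6374, 0.2481, 0.3093]
ee_rot: [2.915, 1.171, 0.005]
force: [0.1, -0.7, -0.4]
finger_gap: 0.0804
grip_force: 0.0
```

servo_tool(gripper=[0, 0, 0, 0, 0], slide=[[0, 0, 0], [0, 0, 0], [0, 0, 0], [0, 0, 0], [0, 0, 0]], dr=[[0, 0, 0.0373], [0, 0, 0.0373], [0, 0, 0.0373], [0, 0, 0.0373], [0, 0, 0]])

```text
time: 15.43
tool_pos: [0.6367, 0.2479, 0.3077]
ee_rot: [3.107, 0.465, 0.001]
force: [-1.0, 1.1, -0.6]
finger_gap: 0.0879
grip_force: 0.0
```

```bash
python3 - <<'E'
from h import *
goto(.473,-.0091,.29,-72.8); print(manip.state()["force"],manip.state()["finger_gap"])
p=manip.read_camera("top"); q=manip.read_camera("scene")
for i in(p,q): bar(i,[.58,.12,.165],[.69,.29,.21])
E
```

```text
t 15.43 pos [0.6367 0.2479 0.3077] ang -72.98 slide [-7.73  6.59  0.58] turn z -0.001 j [ 0.27  0.43  1.2  -0.    1.52  1.54]
[-1.03332015  1.12135826 -0.59105303] 0.0879123660163835
bar 76 [[0.633, 0.185, 0.174], [0.636, 0.217, 0.179], [0.642, 0.247, 0.183]]
bar 76 [[0.634, 0.185, 0.176], [0.64, 0.222, 0.179], [0.645, 0.262, 0.182]]
```

servo_tool(gripper=[0, 0, 0, 0, 0], slide=[[-0.859, 0.732, 0], [-0.859, 0.732, 0], [-0.859, 0.732, 0], [-0.859, 0.732, 0], [-0.859, 0.732, 0]], dr=[[0, 0, 0], [0, 0, 0], [0, 0, 0], [0, 0, 0], [0, 0, 0]])

```text
time: 15.95
tool_pos: [0.5452, 0.1038, 0.307]
ee_rot: [3.105, 0.478, 0.001]
force: [0.3, 1.2, 0.4]
finger_gap: 0.088
grip_force: 0.0
```

servo_tool(gripper=[0, 0, 0, 0, 0], slide=[[-0.859, 0.732, 0], [-0.859, 0.732, 0], [-0.859, 0.732, 0], [-0.859, 0.732, 0], [0, 0, 0]], dr=[[0, 0, 0], [0, 0, 0], [0, 0, 0], [0, 0, 0], [0, 0, 0]])

```text
time: 16.37
tool_pos: [0.4707, -0.0133, 0.3071]
ee_rot: [3.104, 0.471, -0.003]
force: [0.2, -0.1, -0.1]
finger_gap: 0.0876
grip_force: 0.0
```

```bash
python3 - <<'E'
from h import *
goto(.473,-.0091,.1535,-72.8)
p=manip.read_camera("top"); q=manip.read_camera("scene")
for i in(p,q): bar(i,[.38,-.08,.155],[.53,.05,.195])
E
```

```text
t 16.37 pos [ 0.4707 -0.0133  0.3071] ang -72.73 slide [ 0.12 -0.12  5.12] turn z 0.0004 j [-0.17  0.1   1.65 -0.    1.4   1.1 ]
bar 87 [[0.415, -0.029, 0.171], [0.446, -0.018, 0.175], [0.476, -0.006, 0.179]]
bar 64 [[0.44, -0.024, 0.17], [0.469, -0.014, 0.175], [0.49, -0.003, 0.178]]
```

servo_tool(gripper=[0, 0, 0, 0, 0], slide=[[0.1, -0.1, 0.7], [0, 0, 1], [0, 0, 1], [0, 0, 1], [0, 0, 0.8]], dr=[[0, 0, 0], [0, 0, 0], [0, 0, 0], [0, 0, 0], [0, 0, 0]])

```text
time: 16.88
tool_pos: [0.4761, -0.0046, 0.17]
ee_rot: [-3.105, -0.476, 0.0]
force: [-0.5, -0.4, -0.1]
finger_gap: 0.0878
grip_force: 0.0
```

servo_tool(gripper=[0, 0.5, 0.6, 0.6, 0.6], slide=[[0, 0, 0.6], [0, 0, 0], [0, 0, 0], [0, 0, 0], [0, 0, 0]], dr=[[0, 0, 0], [0, 0, 0], [0, 0, 0], [0, 0, 0], [0, 0, 0]])

```text
time: 17.3
tool_pos: [0.4774, -0.0057, 0.1551]
ee_rot: [3.105, 0.473, 0.004]
force: [0.2, -0.1, 0.2]
finger_gap: 0.0646
grip_force: 0.0
```

```bash
python3 - <<'E'
from h import *
goto(.473,-.0091,.1535,-72.8)
E
```

```text
t 17.3 pos [ 0.4774 -0.0057  0.1551] ang -72.68 slide [-0.17  0.06  0.05] turn z 0.0006 j [-0.16  0.26  1.85  0.    1.02  1.11]
```

servo_tool(gripper=[0.6, 1, 1, 1, 1], slide=[[-0.14, 0.06, 0.03], [0, 0, 0], [0, 0, 0], [0, 0, 0], [0, 0, 0]], dr=[[0, 0, 0], [0, 0, 0], [0, 0, 0], [0, 0, 0], [0, 0, 0]])

```text
time: 17.72
tool_pos: [0.4724, -0.009, 0.153]
ee_rot: [3.106, 0.471, 0.001]
force: [0.5, 0.3, 0.9]
finger_gap: 0.0308
grip_force: 0.0
```

servo_tool(gripper=[1, 1, 1, 1, 1], slide=[[0, 0, 0], [0, 0, 0], [0, 0, 0], [0, 0, 0], [0, 0, 0]], dr=[[0, 0, 0], [0, 0, 0], [0, 0, 0], [0, 0, 0], [0, 0, 0]])

```text
time: 18.13
tool_pos: [0.4724, -0.0089, 0.1527]
ee_rot: [3.106, 0.471, -0.0]
force: [1.2, 0.6, -0.6]
finger_gap: 0.0098
grip_force: 30.0
```

servo_tool(gripper=[1, 1, 1], slide=[[0, 0, 0], [0, 0, 0], [0, 0, 0]], dr=[[0, 0, 0], [0, 0, 0], [0, 0, 0]])

```text
time: 18.38
tool_pos: [0.4724, -0.0089, 0.1528]
ee_rot: [3.106, 0.471, 0.0]
force: [0.5, -0.7, -1.7]
finger_gap: 0.0096
grip_force: 30.0
```

```bash
python3 - <<'E'
from h import *
goto(.473,-.0091,.1535,-72.8)
E
```

```text
t 18.38 pos [ 0.4724 -0.0089  0.1528] ang -72.74 slide [ 0.02  0.01 -0.02] turn z 0.0003 j [-0.17  0.26  1.86 -0.    1.02  1.1 ]
```

servo_tool(gripper=[1, 1, 1, 1, 1], slide=[[0, 0, -0.3], [0, 0, -0.5], [0, 0, -0.5], [0, 0, -0.5], [0, 0, -0.5]], dr=[[0, 0, 0], [0, 0, 0], [0, 0, -0.02], [0, 0, -0.0325], [0, 0, -0.0325]])

```text
time: 18.8
tool_pos: [0.4719, -0.0087, 0.2229]
ee_rot: [-3.013, -0.888, 0.001]
force: [-0.7, 1.0, -1.2]
finger_gap: 0.0098
grip_force: 30.0
```

servo_tool(gripper=[1, 1, 1, 1, 1], slide=[[0, 0, -0.5], [0, 0, -0.4], [0, 0, -0.2], [0, 0, 0], [0, 0, 0]], dr=[[0, 0, -0.0325], [0, 0, -0.0325], [0, 0, -0.0325], [0, 0, -0.0325], [0, 0, -0.0325]])

```text
time: 19.22
tool_pos: [0.4724, -0.0088, 0.2559]
ee_rot: [2.691, 1.62, 0.001]
force: [-0.5, -0.1, -2.2]
finger_gap: 0.0096
grip_force: 30.0
```

servo_tool(gripper=[1, 1, 1, 1, 1], slide=[[0, 0, 0], [0, 0, 0], [0, 0, 0], [0, 0, 0], [0, 0, 0]], dr=[[0, 0, -0.0325], [0, 0, -0.0325], [0, 0, 0], [0, 0, 0], [0, 0, 0]])

```text
time: 19.63
tool_pos: [0.4722, -0.0088, 0.255]
ee_rot: [-2.52, -1.876, 0.0]
force: [0.4, 0.7, -1.3]
finger_gap: 0.0097
grip_force: 30.0
```

```bash
python3 - <<'E'
from h import *
goto(.498,-.189,.254,-16.5); print(manip.state()["force"],manip.state()["finger_gap"])
E
```

```text
t 19.63 pos [ 0.4722 -0.0088  0.255 ] ang -16.66 slide [-5.51  2.55  0.03] turn z -0.0009 j [-0.17  0.14  1.73 -0.    1.27  0.13]
[ 0.38367539  0.73209833 -1.33692353] 0.009676879933914011
```

servo_tool(gripper=[1, 1, 1, 1, 1], slide=[[-0.4, 0.185, 0], [-0.75, 0.347, 0], [-0.75, 0.347, 0], [-0.75, 0.347, 0], [-0.75, 0.347, 0]], dr=[[0, 0, 0], [0, 0, 0], [0, 0, 0], [0, 0, 0], [0, 0, 0]])

```text
time: 20.05
tool_pos: [0.4886, -0.121, 0.2549]
ee_rot: [-2.519, -1.877, 0.0]
force: [0.4, -0.3, -1.4]
finger_gap: 0.0095
grip_force: 30.0
```

servo_tool(gripper=[1, 1, 1, 1, 1], slide=[[-0.75, 0.347, 0], [-0.75, 0.347, 0], [-0.61, 0.28, 0], [0, 0, 0], [0, 0, 0]], dr=[[0, 0, 0], [0, 0, 0], [0, 0, 0], [0, 0, 0], [0, 0, 0]])

```text
time: 20.47
tool_pos: [0.4986, -0.1898, 0.2546]
ee_rot: [-2.52, -1.875, 0.0]
force: [-0.0, 0.3, -2.1]
finger_gap: 0.0095
grip_force: 30.0
```

```bash
python3 - <<'E'
from h import *
goto(.6085,-.2214,.254,-16.5)
p=manip.read_camera("top"); q=manip.read_camera("scene")
z=manip.state()["tool_pos"][2]+.017
for i in(p,q): bar(i,[.42,-.3,z-.02],[.56,-.13,z+.015])
a=p["pixels"][110:310,250:450]; b=q["pixels"][140:340,170:370]
cv2.imwrite("pics/g4.png",cv2.hconcat([cv2.resize(x,(400,400)) for x in(a,b)]))
E
```

```text
t 20.47 pos [ 0.4986 -0.1898  0.2546] ang -16.7 slide [0.05 3.81 0.02] turn z -0.0011 j [-0.49  0.23  1.61  0.    1.3  -0.2 ]
bar 10 [[0.477, -0.247, 0.269], [0.479, -0.242, 0.276], [0.481, -0.236, 0.279]]
bar 35 [[0.48, -0.249, 0.271], [0.488, -0.239, 0.276], [0.494, -0.226, 0.279]]
```

View pics/g4.png

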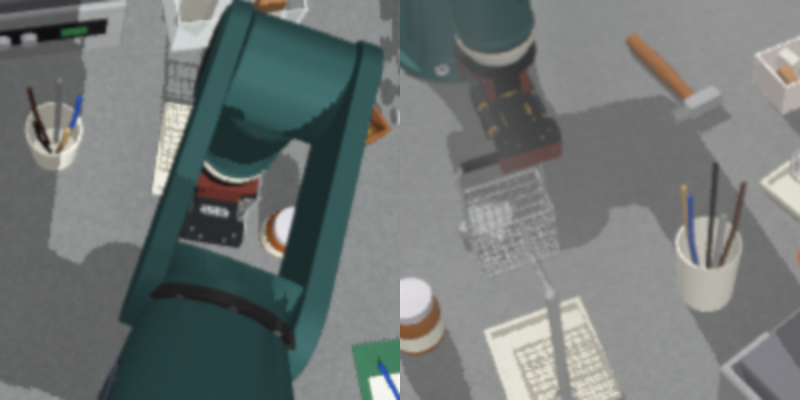

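The scene view shows the deep basket upright in front of the tall hook at about (550,285), with its bar where the numbers put it. Inserting now.

servo_tool(gripper=[1, 1, 1, 1, 1], slide=[[0, 0.5, 0], [0, 0.8, 0], [0, 0.8, 0], [0, 0.8, 0], [0, 0.6, 0]], dr=[[0, 0, 0], [0, 0, 0], [0, 0, 0], [0, 0, 0], [0, 0, 0]])

```text
time: 20.98
tool_pos: [0.601, -0.2178, 0.2549]
ee_rot: [2.516, 1.881, 0.001]
force: [0.2, -0.1, -1.9]
finger_gap: 0.0098
grip_force: 30.0
```

servo_tool(gripper=[1, 1, 1, 1, 1], slide=[[0, 0.3, 0], [0, 0, 0], [0, 0, 0.3], [0, 0, 0.4], [0, 0, 0.2]], dr=[[0, 0, 0], [0, 0, 0], [0, 0, 0], [0, 0, 0], [0, 0, 0]])

```text
time: 21.4
tool_pos: [0.6058, -0.2203, 0.2257]
ee_rot: [-2.515, -1.878, 0.003]
force: [0.1, 0.7, -1.4]
finger_gap: 0.0098
grip_force: 30.0
```

servo_tool(gripper=[1, 1], slide=[[0, 0, 0], [0, 0, 0]], dr=[[0, 0, 0], [0, 0, 0]])

```text
time: 21.57
tool_pos: [0.6067, -0.2209, 0.2269]
ee_rot: [-2.516, -1.878, 0.002]
force: [0.1, 0.3, -0.6]
finger_gap: 0.0096
grip_force: 30.0
```

```bash
python3 - <<'E'
from h import *
goto(.6082,-.2224,.2165,-16.5); print(manip.state()["force"])
p=manip.read_camera("top"); q=manip.read_camera("scene")
z=manip.state()["tool_pos"][2]+.017
for i in(p,q): bar(i,[.55,-.32,z-.006],[.65,-.2,z+.012])
E
```

```text
t 21.57 pos [ 0.6067 -0.2209  0.2269] ang -16.5 slide [-0.03  0.06  0.35] turn z -0.0 j [-0.46  0.42  1.4  -0.    1.32 -0.17]
[ 0.06877498  0.27640194 -0.62739151]
bar 15 [[0.587, -0.28, 0.247], [0.593, -0.273, 0.25], [0.597, -0.267, 0.252]]
bar 34 [[0.59, -0.282, 0.246], [0.596, -0.273, 0.25], [0.601, -0.262, 0.252]]
```

servo_tool(gripper=[1, 1, 1, 1, 1], slide=[[0, 0.03, 0.12], [0, 0, 0.12], [0, 0, 0.12], [0, 0, 0], [0, 0, 0]], dr=[[0, 0, 0], [0, 0, 0], [0, 0, 0], [0, 0, 0], [0, 0, 0]])

```text
time: 22.08
tool_pos: [0.6088, -0.2217, 0.2168]
ee_rot: [-2.517, -1.88, 0.0]
force: [-0.4, -0.5, -1.5]
finger_gap: 0.0095
grip_force: 30.0
```

servo_tool(gripper=[1, 1, 1], slide=[[0, 0, 0.03], [0, 0, 0], [0, 0, 0]], dr=[[0, 0, 0], [0, 0, 0], [0, 0, 0]])

```text
time: 22.33
tool_pos: [0.6089, -0.2217, 0.2165]
ee_rot: [2.517, 1.88, -0.0]
force: [0.1, -0.2, 2.5]
finger_gap: 0.0098
grip_force: 30.0
```

Contact made, so I release, lift clear and look.

servo_tool(gripper=[0.85, 0.7, 0.6, 0.5, 0.5], slide=[[0, 0, 0], [0, 0, 0], [0, 0, 0], [0, 0, 0], [0, 0, 0]], dr=[[0, 0, 0], [0, 0, 0], [0, 0, 0], [0, 0, 0], [0, 0, 0]])

```text
time: 22.75
tool_pos: [0.6088, -0.2217, 0.216]
ee_rot: [2.517, 1.88, -0.0]
force: [-0.1, -0.5, -0.4]
finger_gap: 0.0361
grip_force: 0.0
```

servo_tool(gripper=[0.5, 0.5, 0.5, 0.5, 0.5], slide=[[0, 0, -0.3], [0, 0, -0.8], [0, 0, -0.8], [0, 0, -0.8], [0, 0, -0.8]], dr=[[0, 0, 0], [0, 0, 0], [0, 0, 0], [0, 0, 0], [0, 0, 0]])

```text
time: 23.17
tool_pos: [0.6088, -0.2217, 0.3229]
ee_rot: [2.517, 1.88, 0.0]
force: [-0.3, -0.0, -0.1]
finger_gap: 0.0437
grip_force: 0.0
```

servo_tool(gripper=[0.5, 0.5, 0.5, 0.5, 0.5], slide=[[0, -1, 0], [0, -1, 0], [0, -1, 0], [0, -1, 0], [0, -1, 0]], dr=[[0, 0, 0], [0, 0, 0], [0, 0, 0], [0, 0, 0], [0, 0, 0]])

```text
time: 23.58
tool_pos: [0.4638, -0.1787, 0.3218]
ee_rot: [2.516, 1.879, 0.0]
force: [-0.1, -0.2, -0.0]
finger_gap: 0.0436
grip_force: 0.0
```

servo_tool(gripper=[0.5, 0.5, 0.5, 0.5, 0.5], slide=[[1, 0, 0], [1, 0, 0], [1, 0, 0], [1, 0, 0], [0, 0, 0]], dr=[[0, 0, 0], [0, 0, 0], [0, 0, 0], [0, 0, 0], [0, 0, 0]])

```text
time: 24.0
tool_pos: [0.5, -0.0599, 0.322]
ee_rot: [-2.514, -1.884, -0.004]
force: [0.0, -0.3, 1.5]
finger_gap: 0.0443
grip_force: 0.0
```

```bash
python3 - <<'E'
from h import *
s=manip.state(); print(s["time"],s["tool_pos"],s["force"])
p=manip.read_camera("top"); q=manip.read_camera("scene")
for i in(p,q):
    bar(i,[.55,-.32,.226],[.66,-.15,.245]); bar(i,[.58,.12,.168],[.69,.29,.184])
cv2.imwrite("pics/end.png",cv2.resize(q["pixels"],(800,600)))
E
```

```text
24.0 [ 0.49999039 -0.05991717  0.32204904] [ 0.03346615 -0.26285739  1.46470767]
bar 72 [[0.589, -0.28, 0.232], [0.597, -0.258, 0.238], [0.607, -0.237, 0.243]]
bar 96 [[0.633, 0.185, 0.173], [0.636, 0.225, 0.179], [0.641, 0.262, 0.183]]
bar 23 [[0.591, -0.281, 0.236], [0.597, -0.274, 0.239], [0.6, -0.266, 0.242]]
bar 68 [[0.635, 0.188, 0.175], [0.64, 0.226, 0.179], [0.644, 0.262, 0.182]]
```

View pics/end.png

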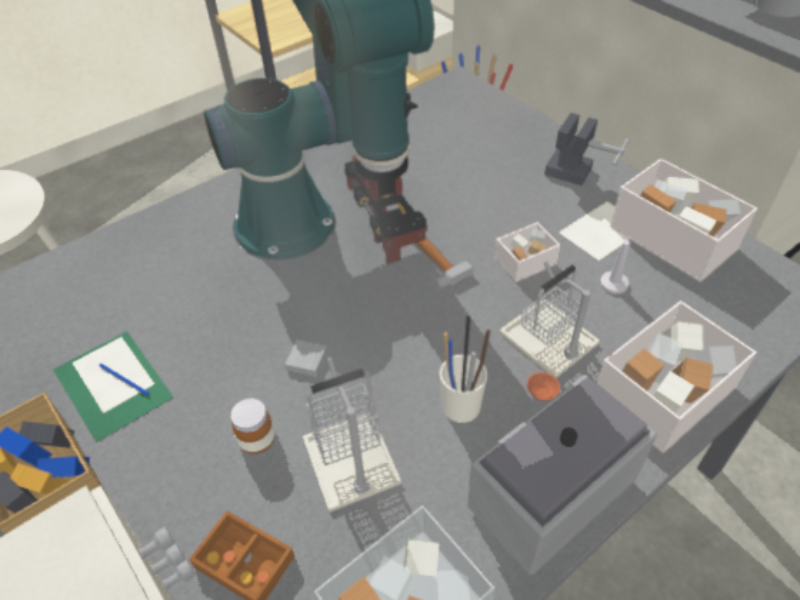

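The scene view shows the deep basket on the tall hook at (340,385) and the shallow one on the low hook at (557,280), both straight. The bystanders are in place. I'll let them settle, then hand in.

servo_tool(gripper=[0.5, 0.5, 0.5, 0.5, 0.5], slide=[[0, 0, 0], [0, 0, 0], [0, 0, 0], [0, 0, 0], [0, 0, 0]], dr=[[0, 0, 0], [0, 0, 0], [0, 0, 0], [0, 0, 0], [0, 0, 0]])

```text
time: 24.52
tool_pos: [0.4989, -0.0647, 0.3211]
ee_rot: [2.518, 1.878, -0.0]
force: [0.5, 0.2, 0.1]
finger_gap: 0.0441
grip_force: 0.0
```

servo_tool(gripper=[0.5, 0.5, 0.5, 0.5, 0.5], slide=[[0, 0, 0], [0, 0, 0], [0, 0, 0], [0, 0, 0], [0, 0, 0]], dr=[[0, 0, 0], [0, 0, 0], [0, 0, 0], [0, 0, 0], [0, 0, 0]])

```text
time: 24.93
tool_pos: [0.4991, -0.064, 0.3211]
ee_rot: [2.517, 1.88, -0.0]
force: [-0.7, 0.6, 0.3]
finger_gap: 0.0438
grip_force: 0.0
```

servo_tool(gripper=[0.5, 0.5, 0.5, 0.5, 0.5], slide=[[0, 0, 0], [0, 0, 0], [0, 0, 0], [0, 0, 0], [0, 0, 0]], dr=[[0, 0, 0], [0, 0, 0], [0, 0, 0], [0, 0, 0], [0, 0, 0]])

```text
time: 25.35
tool_pos: [0.4991, -0.064, 0.3211]
ee_rot: [2.517, 1.88, -0.0]
force: [0.1, -0.7, -0.6]
finger_gap: 0.0442
grip_force: 0.0
```

servo_tool(gripper=[0.5, 0.5, 0.5, 0.5, 0.5], slide=[[0, 0, 0], [0, 0, 0], [0, 0, 0], [0, 0, 0], [0, 0, 0]], dr=[[0, 0, 0], [0, 0, 0], [0, 0, 0], [0, 0, 0], [0, 0, 0]])

```text
time: 25.77
tool_pos: [0.4991, -0.0641, 0.3211]
ee_rot: [2.517, 1.88, -0.0]
force: [0.7, -0.3, -0.1]
finger_gap: 0.0438
grip_force: 0.0
```

```bash
python3 - <<'E'
from h import *
for k in range(2):
    p=manip.read_camera("top"); bar(p,[.55,-.32,.226],[.66,-.15,.245]); bar(p,[.58,.12,.168],[.69,.29,.184])
print(manip.hand_in())
E
```

```text
bar 62 [[0.589, -0.28, 0.231], [0.597, -0.261, 0.238], [0.605, -0.242, 0.241]]
bar 94 [[0.633, 0.185, 0.174], [0.636, 0.225, 0.179], [0.641, 0.263, 0.183]]
bar 63 [[0.588, -0.28, 0.231], [0.596, -0.26, 0.239], [0.605, -0.242, 0.242]]
bar 96 [[0.633, 0.186, 0.173], [0.636, 0.224, 0.179], [0.641, 0.263, 0.183]]
the job is handed in; nothing more can be done
None
```

The shallow basket now hangs on the low stand and the deep basket on the tall stand, both centred and still in the last pictures, with no bystander visibly moved; I handed the job in at about 26 s and got no verdict back.

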